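# Tap the jammed dowel pins out of a tilted bottle

## Robot

A 6-joint arm with a two-finger parallel gripper is mounted at the origin on the work surface; the furniture and walls round the work are solid. World frame = base frame: x ahead of the robot, y to its left, z up, the work surface at z = 0. Lengths are in mm, angles in degrees, forces in N, time in s.
With the tool pointing down it reaches from about 350 to 725 mm from the base axis. Payload 4.3 kg.
Tool frame: the origin (TCP) lies at the very end of the fingers, on their centre line; the grasp point (between the pads) lies 19 mm behind it; z points along the fingers, y is the line along which they close (so a half turn about z gives the same grasp; the last joint's range is limited). The gripper opens to 85 mm and grips with 20 to 120 N. Pads are 22 mm wide; open, the fingers measure 114 mm over their backs; the gripper's body (76 mm by 85 mm) begins 54 mm behind the grasp point. The pads swing forward as they close: fully open they stand 13 mm farther back than shut.
Start: joints at [-83.612, 21.618, 4.641, 73.018, 0, 83.68], TCP at [126.5, -560.95, 231.329] pointing down, gripper open.
Joint ranges: [-156.06, 156.06], [-48.1, 94.91], [-58.44, 69.94], [-101.28, 121.22], [-78.64, 73.56], [-180, 180]. Speed limits (degrees/s): [147.25, 147.25, 180, 180, 180, 180].

## Interface

Orientations are given as [roll, pitch, yaw] about the fixed x, y, z axes, in that order (R = Rz(yaw) Ry(pitch) Rx(roll)).
In Python, from workcell import ctrl gives the robot as it stands.
- The arm moves only by the shell command python3 -m creep 'ROWS' [OPENING]. ROWS is JSON, a list of rows, each an object of numbers: "dx", "dy", "dz": the shift along the tool's x, y, z in m; "rx", "ry", "rz": the turn, a rotation vector about the tool's x, y, z in degrees. A call has 1 to 8 rows; each row is the pose to reach, as a shift and turn from the pose commanded when the call began, along the tool's axes at that moment; what a row does not reach only later rows make up. A row lasts 1/8 s, in which the tool goes at most 62.5 mm and 10.7 degrees, less where a joint would pass 70% of its speed; a pose out of reach is approached as far as the arm can. A call with a gripper value outside its range is refused whole. OPENING is the opening, from -1 (shut) to 1 (fully open), set as the call begins (- or left out, the last holds). The fingers move at their own pace and stop on an object; the grip force is fixed at half the most. Time passes only in rows, so rows that repeat a pose let the fingers close. It gives the time, the measured TCP pose, the force, the opening and the grip force at its end, in the units of the state.
- ctrl.get_obs(): the state, without advancing time (a new reading comes with each control period).
- ctrl.grab_frame(name): name is "side" or "top"; returns the picture (480x640x3 uint8, red, green, blue); there is no depth.
- ctrl.camera_info(name): a dict with "vfov" (degrees; the focal length in pixels is half the picture's height over the tangent of half this angle, whatever the lens; pixels are square), "cx", "cy" (the principal point, pixels), "k1" (the pictures are not rectified: a ray, as slopes to the right and down, at radius r is drawn at 1 + k1 r^2 times it, then the intrinsics apply), "rvec" (rotation vector, rad) and "tvec" (3), from world to camera coordinates, as OpenCV has them. Camera axes: x right, y down, z forward; pixel columns grow to the right and rows downward; lengths in mm; the calibration is good to about 2 mm. A picture is of the moment at which its call begins. camera_info takes no time and is no camera call.
- ctrl.sign_off(): hands the job in; it is judged then, once.
The state is a dict: "t": time; "joint_positions": joint angles; "qvel": joint speeds; "joint_efforts": joint torques, N m; "position": TCP position; "tcp_rot": TCP orientation; "wrist_force": force on the tool from outside, world axes, zero at the start; "ft_torque": the same for the moment, N m; "width": finger opening in mm; "gripper_force": force on a finger pad.
Only numpy, scipy, OpenCV 4.12 (cv2) and the standard library are available. Lean on these libraries where they do the work, as an engineer would, in place of code of your own. Each camera call takes 0.05 s, during which the arm holds its last target. There are 200 camera calls.

## Task

Two dark steel dowel pins have jammed crosswise behind the neck of the tilted clear bottle on the grey stand. Slide the yellow bowl across the bench until it stands under the bottle's mouth, then tap the bottle's left-hand side, briskly and as often as it takes, until both pins have dropped into the bowl. Do not touch the pins or disturb the blue tape roll or the loose bolt, and leave the bowl standing under the mouth with both pins in it.

Things in the scene. Friction and masses are not known exactly. Their poses are not given: they have to be found in the camera images.
- stand: grey metal stand screwed to the bench, carrying a tilted clear bottle. Origin on the bench straight below the lower lip of the bottle's mouth; +x runs from there back under the bottle (away from the robot), +y is the stand's left. Base plate 80 x 90 x 12 mm from x = 58 to 138 mm, column 30 x 45 mm at x = 90 mm; the bench below the mouth is free
- mouth (a point): centre of the bottle's mouth (29 x 21 mm, red collar). Flat clear bottle, 157 mm long, tilted 35 degrees, mouth down towards the robot, lower lip 105 mm above the bench, top of its red cap about 225 mm. Body 76 mm wide, 27 thick (inside 70 x 21); neck 35 mm wide, 30 long (inside 29 x 21). The pins lie level across the two shoulders behind the neck, held by friction
- bottle (a joint): sideways slide of the bottle on its stand, m: 0 at rest on a hard stop, up to 0.016 when pushed to the stand's right (-y) against a spring (2.4 N, 7.2 N at the end); springs back; does not give to the left. Each jerk of a brisk tap and of the snap back shifts the pins a few mm to the left in the bottle, until they swing into the neck and slide out within half a second
- left_side (a point): point on the outside of the bottle's flat upright left side wall (facing stand +y), 65 mm up the bottle from the mouth, midway of its 27 mm thickness; moves with it. A good place to tap, pushing along stand -y: about 10 mm deep at 0.2 to 0.3 m/s mean speed, from 45 mm off, and back as fast, takes 1 to 4 taps; slower ones take more or may not do
- drop_spot (a point): point on the bench 28 mm in front (stand -x) of the lower lip of the mouth, where falling pins land; the place for the bowl's centre
- pin_a: dark steel dowel pin with domed ends, 13 mm diameter, 47 mm long, 45 g, origin at its centre, y along it; starts across the neck's entrance, centre about 130 mm above the bench
- pin_b: second dark steel dowel pin, the same, lying just behind (uphill of) pin_a, centre about 140 mm above the bench
- bowl: loose ribbed yellow plastic bowl, 55 mm high, 128 mm across the rim and 78 mm across the foot, walls about 3 mm thick sloping outward, 60 g; origin at the centre of its underside, z up. It can be pushed, or pinched by the rim and slid
- tape_blue: roll of blue tape, 80 mm across, 17 mm high, loose bystander, origin under its centre
- bolt_short: short grey bolt, 45 mm, loose bystander, origin under its centre

How it is judged:
By the outcome, as a careful person would: the job done as asked, in the order asked, and still so for the second after the job is handed in, with the robot touching nothing.
It also fails if it takes over 45 s, if anything falls off the work surface, if the arm or the gripper's body presses on something with over 40 N, if the wrist force passes 120 N, or if a joint passes its speed limit or range.

## Working session

There is one attempt and no reset: what is moved stays moved. The work goes in short steps, Python scripts to look and compute and a shell command to move; the robot and the scene stay as the last step left them, time stands still between calls to the robot, and variables do not carry over. Pictures are saved under pics/ and viewed, at most 10 in all, crops included, and the job is handed in when it is done.

```bash
ls; mkdir -p pics
python3 - <<'E'
from workcell import ctrl
import cv2
for n in("side","top"):
    print(n,ctrl.camera_info(n)); cv2.imwrite(f"pics/{n}0.png",ctrl.grab_frame(n)[:,:,::-1])
print(ctrl.get_obs())
E
```

```text
pics
side {'vfov': 57.335013957870615, 'cx': 324.58284801883246, 'cy': 242.95553576732675, 'k1': -0.0681513767092944, 'rvec': array([ 2.27184621, -0.25029656,  0.08923945]), 'tvec': array([-565.48881737,  157.96376434,  871.77563537])}
top {'vfov': 49.71002311704608, 'cx': 319.2655941488124, 'cy': 245.2405034501974, 'k1': 0.01961827688167933, 'rvec': array([ 2.14071038, -2.10932629,  0.18564892]), 'tvec': array([-50.1256626 , 551.55180084, 860.16709693])}
{'t': 0.1, 'joint_positions': array([-8.36104354e+01,  2.16572772e+01,  4.57125152e+00,  7.30174496e+01,
        2.59189393e-04,  8.36805654e+01]), 'qvel': array([ 0.02564989, -0.14983318,  0.12798226,  0.09373499, -0.00895953,
       -0.03145133]), 'joint_efforts': array([ 1.30459597e-03, -4.64692533e+01,  2.70583230e+01,  1.20163531e-02,
       -1.27170210e-04,  7.74086448e-07]), 'position': array([ 126.44540225, -560.33517613,  230.46310424]), 'tcp_rot': array([-1.79897182e+02, -1.16472851e-02,  1.27089886e+01]), 'wrist_force': array([ 0.51921554, -0.49732285,  0.22486313]), 'ft_torque': array([-0.02177118,  0.02425242, -0.00718635]), 'gripper_force': 0.0, 'width': 85.3221108903736}
```

View pics/side0.png

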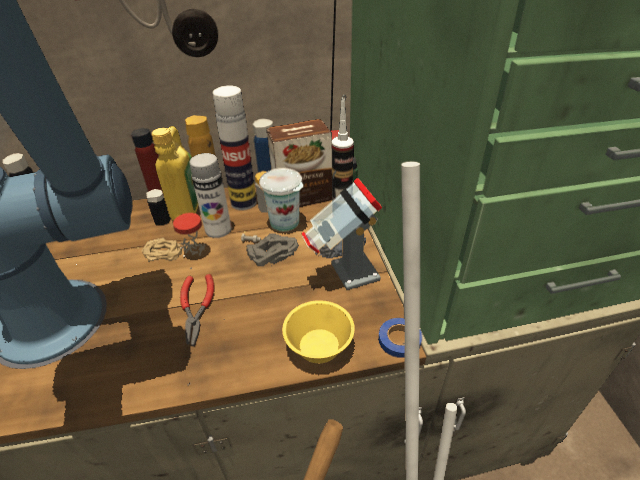

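View pics/top0.png

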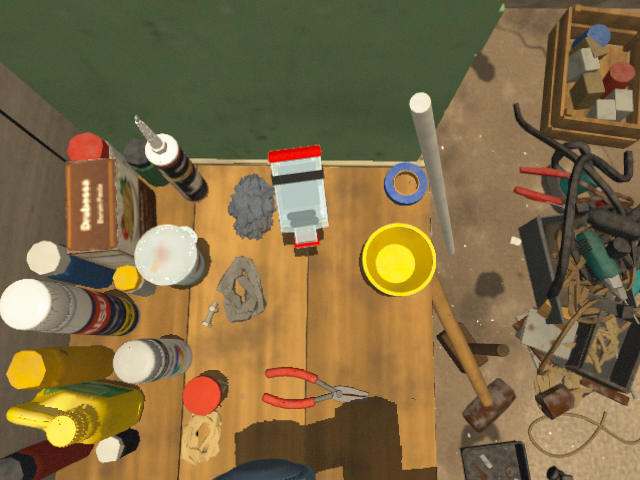

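The side view shows the bottle at about (340,220), mouth at (310,238), bowl at (319,332) and tape at (400,338). In the top view the bottle runs from the cap (295,154) to the collar (306,240), with the bowl at (399,260), tape at (406,183) and bolt at (210,315).

```bash
cat > h.py <<'E'
import numpy as np, cv2
from workcell import ctrl
def cam(n):
    c=ctrl.camera_info(n); f=240/np.tan(np.radians(c['vfov']/2)); R=cv2.Rodrigues(c['rvec'])[0]
    return c,f,R,np.array(c['tvec'])
def ray(n,p):
    c,f,R,t=cam(n); d=np.array([(p[0]-c['cx'])/f,(p[1]-c['cy'])/f]); u=d.copy()
    for _ in range(20): u=d/(1+c['k1']*(u@u))
    v=R.T@np.array([u[0],u[1],1]); return -R.T@t, v/np.linalg.norm(v)
def onz(n,p,z):
    o,v=ray(n,p); return o+v*(z-o[2])/v[2]
def tri(ps,pt):
    a,u=ray('side',ps); b,v=ray('top',pt)
    s=np.linalg.lstsq(np.c_[u,-v],b-a,rcond=None)[0]
    p,q=a+s[0]*u,b+s[1]*v; return (p+q)/2, np.linalg.norm(p-q)
def proj(n,X):
    c,f,R,t=cam(n); x=R@np.array(X,float)+t; u=x[:2]/x[2]; u=u*(1+c['k1']*(u@u)); return u*f+[c['cx'],c['cy']]
E
python3 - <<'E'
from h import *
s=cv2.imread('pics/side0.png'); t=cv2.imread('pics/top0.png')
a=cv2.resize(s[170:295,295:395],None,fx=4,fy=4,interpolation=2); b=cv2.resize(t[135:260,260:340],None,fx=4,fy=4,interpolation=2)
cv2.imwrite('pics/c0.png',np.hstack([a,b]))
for n,im in(('side',s),('top',t)):
    h=cv2.cvtColor(im,cv2.COLOR_BGR2HSV)
    for nm,lo,hi in(('red',(0,150,90),(8,255,255)),('yel',(22,150,90),(34,255,255)),('blue',(108,120,50),(125,255,255))):
        m=cv2.inRange(h,lo,hi)
        if nm=='yel': m=cv2.morphologyEx(m,cv2.MORPH_OPEN,np.ones((3,3)))
        for c in cv2.findContours(m,0,1)[0]:
            if cv2.contourArea(c)>25:
                print(n,nm,cv2.contourArea(c),cv2.boundingRect(c),np.round(cv2.minAreaRect(c)[0],1),np.round(cv2.boxPoints(cv2.minAreaRect(c))).tolist() if nm=='red' else '')
                if nm=='yel' and n=='top' and 300<cv2.boundingRect(c)[0]: e=cv2.fitEllipse(cv2.convexHull(c)); print('bowl',e,onz(n,e[0],55))
print('tape',onz('top',(406,183),17),'bolt',onz('top',(210,315),4))
E
```

```text
side red 194.0 (180, 276, 13, 33) [185.6 292. ] [[179.0, 308.0], [182.0, 275.0], [192.0, 276.0], [189.0, 309.0]]
side red 192.0 (201, 274, 13, 33) [208.2 290.1] [[201.0, 305.0], [205.0, 273.0], [216.0, 275.0], [211.0, 307.0]]
side red 49.5 (302, 232, 17, 21) [309.  242.8] [[299.0, 234.0], [303.0, 231.0], [319.0, 251.0], [315.0, 254.0]]
side red 391.0 (173, 213, 28, 21) [186.5 223. ] [[173.0, 213.0], [200.0, 213.0], [200.0, 233.0], [173.0, 233.0]]
side red 206.5 (354, 178, 28, 33) [367.4 193.9] [[353.0, 181.0], [357.0, 177.0], [382.0, 207.0], [377.0, 211.0]]
side red 232.0 (221, 143, 29, 23) [235.2 154.6] [[221.0, 145.0], [248.0, 143.0], [250.0, 164.0], [222.0, 166.0]]
side red 32.5 (331, 130, 8, 9) [334.5 134. ] [[331.0, 130.0], [338.0, 130.0], [338.0, 138.0], [331.0, 138.0]]
side yel 1709.0 (284, 303, 67, 46) [317.6 324.6] 
side yel 61.5 (168, 204, 11, 12) [172.5 209. ] 
side yel 48.0 (231, 196, 20, 5) [240.5 198. ] 
side yel 70.0 (229, 186, 25, 8) [241.1 190.1] 
side yel 193.0 (156, 157, 29, 13) [170.1 163.4] 
side blue 110.0 (379, 335, 25, 22) [389.2 347.5] 
top red 33.0 (33, 457,
[... 1067 characters left out ...]
], [68.0, 162.0]]
top red 266.0 (610, 62, 26, 27) [623.1  74.4] [[607.0, 67.0], [630.0, 58.0], [639.0, 82.0], [616.0, 91.0]]
top yel 4836.5 (6, 390, 138, 56) [ 74.5 417.5] 
top yel 814.0 (8, 351, 38, 38) [ 26.4 369.1] 
top yel 31.0 (126, 306, 8, 8) [129.5 309.5] 
top yel 416.0 (114, 266, 23, 24) [125.  277.5] 
top yel 4176.0 (362, 223, 74, 73) [398.5 259. ] 
bowl ((398.8186340332031, 259.31695556640625), (72.67091369628906, 74.78924560546875), 116.6828384399414) [ 528.41643881 -180.37578068   55.        ]
top blue 46.0 (385, 184, 16, 20) [391.7 194.9] 
top blue 36.5 (396, 163, 13, 7) [401.9 165.8] 
tape [ 677.93990721 -201.06941408   17.        ] bolt [430.01937858 153.11248978   4.        ]
```

View pics/c0.png

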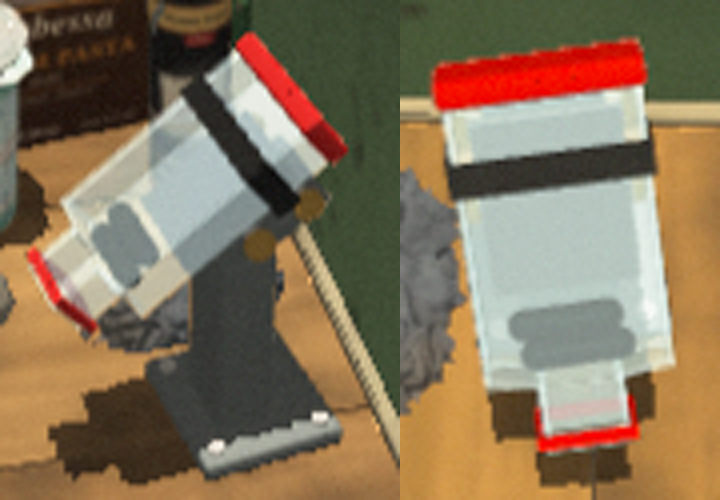

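Run:
```python
from h import *
np.set_printoptions(precision=1,suppress=True)
T=lambda x,y:(260+(x-400)/4,135+y/4)
cl,cr=onz('top',T(434,66),225),onz('top',T(641,40),225)
fl,fr=onz('top',T(541,450),124),onz('top',T(638,437),124)
for a,b in((cl,cr),(fl,fr)):
    d=a-b; print(a,b,np.linalg.norm(d),'yaw',np.degrees(np.arctan2(-d[0],d[1])))
ax=(cl+cr)/2-(fl+fr)/2; print('axis yaw',np.degrees(np.arctan2(ax[1],ax[0])),np.linalg.norm(ax[:2]))
print('tri collar',tri((310,243),(306.5,241)))
yaw=np.arctan2(ax[1],ax[0]); c,s=np.cos(yaw),np.sin(yaw); R=np.array([[c,-s,0],[s,c,0],[0,0,1]])
m=(fl+fr)/2; o=m-R@[-13,0,0]; o[2]=0
ca,sa=np.cos(np.radians(35)),np.sin(np.radians(35))
W=lambda *p:o+R@np.array(p,float)
print('origin',o,'yaw',np.degrees(yaw),'drop',W(-28,0,0))
mc=np.array([-10.5*sa,0,105+10.5*ca]); ls=mc+[65*ca,38,65*sa]
print('mouth',W(*mc),'left',W(*ls),'local',ls)
for n in('side','top'): print(n,'mouth',proj(n,W(*mc)),'left',proj(n,W(*ls)),'orig-base',proj(n,W(58,45,12)),proj(n,W(58,-45,12)))
```

```text
[658.3  33.  225. ] [669.3 -42.3 225. ] 76.14858933204351 yaw 8.327957903497982
[534.5  -3.9 124. ] [540.4 -42.8 124. ] 39.36985184591755 yaw 8.585183191531488
axis yaw 8.415753748826345 127.793280723293
tri collar (array([546.7, -21.6, 118. ]), np.float64(0.31407972302295484))
origin [550.3 -21.5   0. ] yaw 8.415753748826345 drop [522.6 -25.6   0. ]
mouth [544.3 -22.3 113.6] left [591.4  23.  150.9] local [ 47.2  38.  150.9]
side mouth [308.9 245.1] left [327.1 213. ] orig-base [331.5 260.2] [347.1 287.7]
top mouth [307.  242.8] left [278.2 208.7] orig-base [279.9 222.3] [328.2 216. ]
```

```bash
cat >> h.py <<'E'
from scipy.spatial.transform import Rotation as Ro
def rel(p,R,p0=None,R0=None):
    o=ctrl.get_obs(); p0=o['position'] if p0 is None else p0
    R0=Ro.from_euler('xyz',o['tcp_rot'],degrees=True).as_matrix() if R0 is None else R0
    return np.round(R0.T@(np.array(p)-p0)/1000,4), np.round(Ro.from_matrix(R0.T@R).as_rotvec(degrees=True),2)
def frame(z,y):
    z=np.array(z,float);z/=np.linalg.norm(z);y=np.array(y,float);y-=z*(y@z);y/=np.linalg.norm(y);return np.c_[np.cross(y,z),y,z]
a=np.radians(24.4)
G=frame([np.sin(a),0,-np.cos(a)],[-1,0,0])
E
python3 - <<'E'
from h import *
print('handle',tri((335,425),(437,283)),'pole',tri((410,165),(420,101)))
for n,p in(('side',(195,330)),('top',(362,394))): print('plier',onz(n,p,8))
for p in([300,-400,300],[437,-180,160],[437,-180,119]):
    for y in(1,-1):
        print(p,y,*rel(p,frame([np.sin(a),0,-np.cos(a)],[y,0,0])))
E
```

```text
handle (array([ 521.2997407 , -282.89335395, -112.52368904]), np.float64(28.986639498423585)) pole (array([ 674.24312301, -162.91429083,  357.71994981]), np.float64(1.8375756715945717))
plier [302.22372036 -96.56517615   8.        ]
plier [ 297.35993339 -120.15867799    8.        ]
[300, -400, 300] 1 [ 0.2046 -0.1183 -0.0693] [-20.64  16.36 -76.06]
[300, -400, 300] -1 [ 0.2046 -0.1183 -0.0693] [ 17.37  21.91 100.94]
[437, -180, 160] 1 [ 0.3866 -0.3026  0.0711] [-20.64  16.36 -76.06]
[437, -180, 160] -1 [ 0.3866 -0.3026  0.0711] [ 17.37  21.91 100.94]
[437, -180, 119] 1 [ 0.3866 -0.3025  0.1121] [-20.64  16.36 -76.06]
[437, -180, 119] -1 [ 0.3866 -0.3025  0.1121] [ 17.37  21.91 100.94]
```

```bash
python3 -m creep '[{"dx":0.03,"dy":-0.023,"dz":0.002,"rx":-2.58,"ry":2.05,"rz":-9.5},{"dx":0.07,"dy":-0.055,"dz":0.005,"rx":-5.16,"ry":4.09,"rz":-19},{"dx":0.11,"dy":-0.086,"dz":0.01,"rx":-7.74,"ry":6.14,"rz":-28.5},{"dx":0.15,"dy":-0.117,"dz":0.015,"rx":-10.32,"ry":8.18,"rz":-38},{"dx":0.19,"dy":-0.149,"dz":0.02,"rx":-12.9,"ry":10.2,"rz":-47.5},{"dx":0.23,"dy":-0.18,"dz":0.03,"rx":-15.5,"ry":12.3,"rz":-57},{"dx":0.27,"dy":-0.211,"dz":0.04,"rx":-18.1,"ry":14.3,"rz":-66.5},{"dx":0.3,"dy":-0.235,"dz":0.05,"rx":-20.64,"ry":16.36,"rz":-76.06}]' 0
python3 - <<'E'
from h import *
print(*rel([437,-180.4,119],G*[-1,-1,1]))
E
```

```text
t: 1.1
position: [367.9, -263.3, 180.6]
tcp_rot: [155.5, 0.1, 90.4]
wrist_force: [0.3, -0.9, 0.5]
width: 42.9
gripper_force: 0.0
[0.0826 0.0379 0.0847] [ 0.07 -0.02  0.39]
```

```bash
python3 -m creep '[{"dx":0.03,"dy":0.014,"dz":0.03},{"dx":0.06,"dy":0.028,"dz":0.06},{"dx":0.083,"dy":0.038,"dz":0.083,"rz":0.4},{"dx":0.083,"dy":0.038,"dz":0.085,"rz":0.4},{"dx":0.083,"dy":0.038,"dz":0.085,"rz":0.4}]'
python3 - <<'E'
from h import *
print(*rel([478.4,-180.4,28],G*[-1,-1,1]))
cv2.imwrite('pics/s1.png',np.hstack([cv2.resize(ctrl.grab_frame('side')[200:400,220:420,::-1],(400,400)),cv2.resize(ctrl.grab_frame('top')[180:380,280:480,::-1],(400,400))]))
E
```

```text
[0.0826 0.0379 0.1847] [ 0.07 -0.02  0.39]validation failed for argument at $[0]...
```

View pics/s1.png

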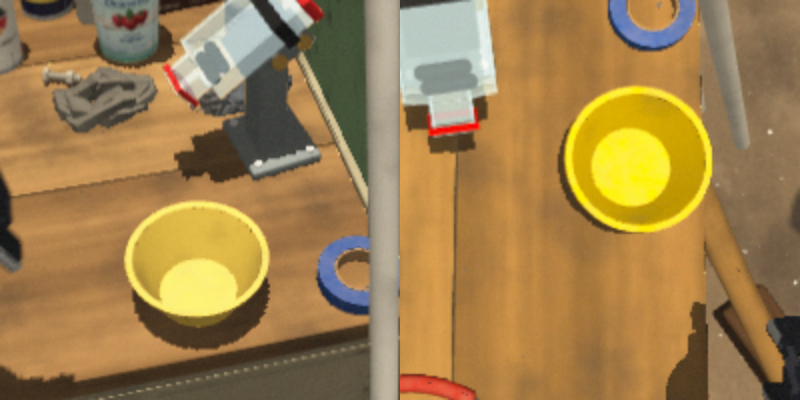

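The move was refused, most likely because the rows left out some keys. The picture shows the bowl untouched and the gripper still at the lower right, so I'm resending with all six keys.

```bash
python3 -m creep '[{"dx":0.03,"dy":0.014,"dz":0.03,"rx":0,"ry":0,"rz":0},{"dx":0.06,"dy":0.028,"dz":0.06,"rx":0,"ry":0,"rz":0.4},{"dx":0.083,"dy":0.038,"dz":0.083,"rx":0,"ry":0,"rz":0.4},{"dx":0.083,"dy":0.038,"dz":0.085,"rx":0,"ry":0,"rz":0.4},{"dx":0.083,"dy":0.038,"dz":0.085,"rx":0,"ry":0,"rz":0.4}]'
python3 - <<'E'
from h import *
print(*rel([478.4,-180.4,28],G*[-1,-1,1]))
cv2.imwrite('pics/s2.png',np.hstack([cv2.resize(ctrl.grab_frame('side')[200:400,220:420,::-1],(400,400)),cv2.resize(ctrl.grab_frame('top')[180:380,280:480,::-1],(400,400))]))
E
```

```text
t: 1.82
position: [437.1, -183.8, 119.7]
tcp_rot: [155.6, -0.0, 89.6]
wrist_force: [0.6, -0.4, 0.1]
width: 42.6
gripper_force: 0.0
[ 0.0037 -0.0003  0.1006] [-0.01  0.16 -0.41]
```

View pics/s2.png

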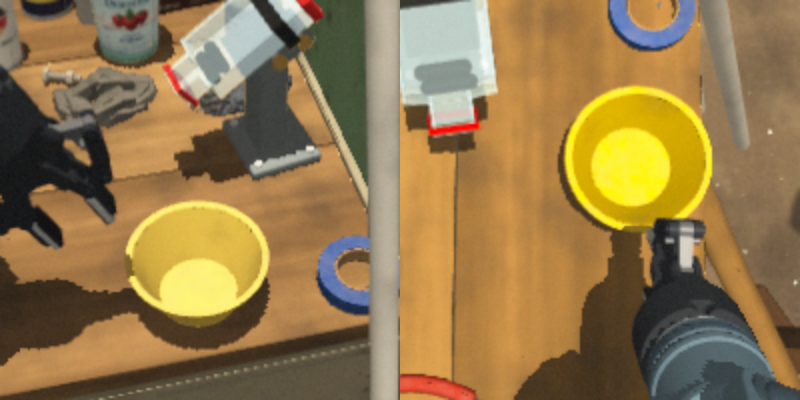

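The bowl hasn't moved, and the half-open gripper is above its near rim (crop (678,235) in the top view, offset by parallax). Inserting along the wall and closing.

```bash
python3 -m creep '[{"dx":0.004,"dy":0,"dz":0.03,"rx":0,"ry":0,"rz":0},{"dx":0.004,"dy":0,"dz":0.06,"rx":0,"ry":0,"rz":0},{"dx":0.004,"dy":0,"dz":0.08,"rx":0,"ry":0,"rz":0},{"dx":0.004,"dy":0,"dz":0.093,"rx":0,"ry":0,"rz":0},{"dx":0.004,"dy":0,"dz":0.1,"rx":0,"ry":0,"rz":0},{"dx":0.004,"dy":0,"dz":0.1,"rx":0,"ry":0,"rz":0}]'
python3 -m creep '[{"dx":0,"dy":0,"dz":0,"rx":0,"ry":0,"rz":0},{"dx":0,"dy":0,"dz":0,"rx":0,"ry":0,"rz":0},{"dx":0,"dy":0,"dz":0,"rx":0,"ry":0,"rz":0},{"dx":0,"dy":0,"dz":0,"rx":0,"ry":0,"rz":0}]' -1
python3 - <<'E'
from h import *
cv2.imwrite('pics/s3.png',np.hstack([cv2.resize(ctrl.grab_frame('side')[200:400,220:420,::-1],(400,400)),cv2.resize(ctrl.grab_frame('top')[180:380,280:480,::-1],(400,400))]))
E
```

```text
t: 2.68
position: [478.6, -179.8, 28.5]
tcp_rot: [155.6, -0.1, 89.6]
wrist_force: [-0.2, 0.2, 1.5]
width: 42.7
gripper_force: 0.0
t: 3.18
position: [480.1, -179.8, 29.8]
tcp_rot: [155.4, 0.0, 89.6]
wrist_force: [-0.2, 0.7, 7.0]
width: 6.7
gripper_force: 57.7
```

View pics/s3.png

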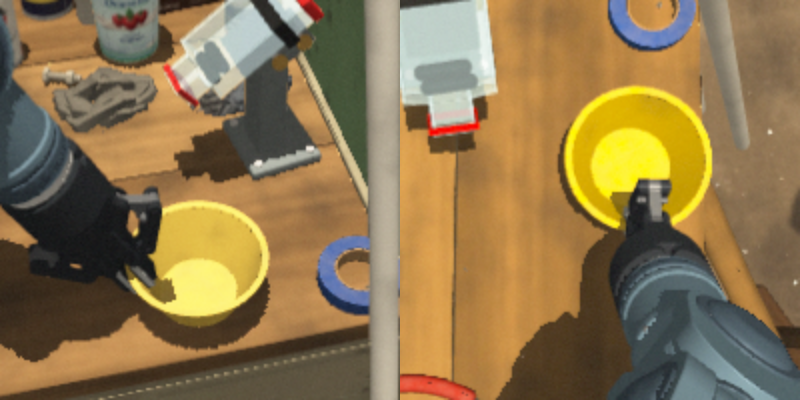

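The near wall is pinched between the fingers (6.7 mm, 58 N) and the bowl hasn't moved. Sliding it +y 155 mm.

```bash
python3 -m creep '[{"dx":0.012,"dy":-0.001,"dz":0,"rx":0,"ry":0,"rz":0},{"dx":0.034,"dy":-0.002,"dz":-0.001,"rx":0,"ry":0,"rz":0},{"dx":0.058,"dy":-0.003,"dz":-0.001,"rx":0,"ry":0,"rz":0},{"dx":0.082,"dy":-0.004,"dz":-0.002,"rx":0,"ry":0,"rz":0},{"dx":0.106,"dy":-0.005,"dz":-0.002,"rx":0,"ry":0,"rz":0},{"dx":0.13,"dy":-0.006,"dz":-0.003,"rx":0,"ry":0,"rz":0},{"dx":0.148,"dy":-0.006,"dz":-0.003,"rx":0,"ry":0,"rz":0},{"dx":0.155,"dy":-0.006,"dz":-0.003,"rx":0,"ry":0,"rz":0}]' -1
python3 -m creep '[{"dx":0,"dy":0,"dz":0,"rx":0,"ry":0,"rz":0},{"dx":0,"dy":0,"dz":0,"rx":0,"ry":0,"rz":0}]' -1
python3 - <<'E'
from h import *
s=ctrl.grab_frame('side')[:,:,::-1];t=ctrl.grab_frame('top')[:,:,::-1]
cv2.imwrite('pics/s4.png',np.hstack([cv2.resize(s[200:400,220:420],(400,400)),cv2.resize(t[150:350,230:430],(400,400))]))
E
```

```text
t: 4.28
position: [474.4, -24.3, 30.0]
tcp_rot: [155.5, 0.1, 89.6]
wrist_force: [-0.8, -3.1, 3.0]
width: 6.8
gripper_force: 58.0
t: 4.53
position: [474.4, -24.0, 29.8]
tcp_rot: [155.5, -0.1, 89.7]
wrist_force: [-1.5, 1.5, 6.9]
width: 6.8
gripper_force: 58.4
```

View pics/s4.png

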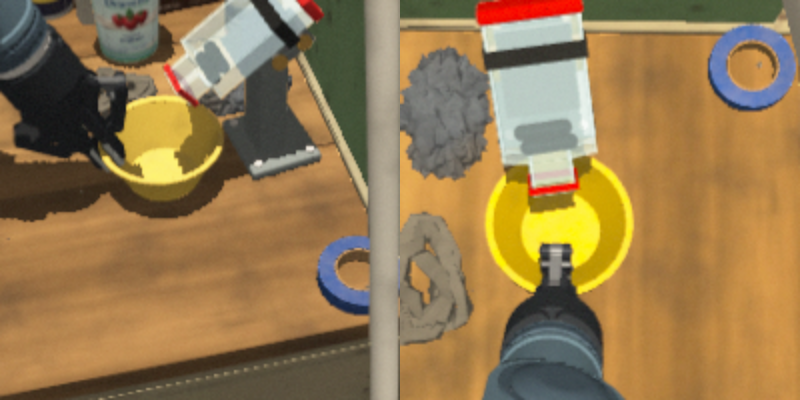

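The bowl stands under the mouth, with its rim centre near crop (559,222). Releasing, backing off along the tool axis and measuring it.

```bash
python3 -m creep '[{"dx":0,"dy":0,"dz":0,"rx":0,"ry":0,"rz":0},{"dx":0,"dy":0,"dz":0,"rx":0,"ry":0,"rz":0},{"dx":0,"dy":0,"dz":0,"rx":0,"ry":0,"rz":0}]' 0
python3 -m creep '[{"dx":0,"dy":0,"dz":-0.02,"rx":0,"ry":0,"rz":0},{"dx":0,"dy":0,"dz":-0.055,"rx":0,"ry":0,"rz":0},{"dx":0,"dy":0,"dz":-0.1,"rx":0,"ry":0,"rz":0},{"dx":0,"dy":0,"dz":-0.15,"rx":0,"ry":0,"rz":0},{"dx":0,"dy":0,"dz":-0.18,"rx":0,"ry":0,"rz":0},{"dx":0,"dy":0,"dz":-0.18,"rx":0,"ry":0,"rz":0}]'
python3 - <<'E'
from h import *
t=ctrl.grab_frame('top')[:,:,::-1]; h=cv2.cvtColor(t,cv2.COLOR_BGR2HSV)
m=cv2.inRange(h,(20,130,50),(34,255,255)); m[:,:260]=0; m=cv2.morphologyEx(m,cv2.MORPH_OPEN,np.ones((3,3)))
c=max(cv2.findContours(m,0,1)[0],key=cv2.contourArea); hu=cv2.convexHull(c); print(cv2.boundingRect(c),cv2.contourArea(c))
e=cv2.minEnclosingCircle(c); print(e,onz('top',e[0],55)); e=cv2.fitEllipse(hu); print(e,onz('top',e[0],55))
# tap pose options
yaw=np.radians(8.4); u=np.array([np.sin(yaw),-np.cos(yaw),0])  # stand -y
L=np.array([591.4,23.0,150.9])
for q in(1,-1):
    Rt=frame([0,0,-1],[q*np.cos(yaw),q*np.sin(yaw),0])
    print(q,rel([400,20,330],Rt),rel(L-u*(45+11)+[0,0,80],Rt))
print(u)
E
```

```text
t: 5.0
position: [472.6, -24.0, 28.5]
tcp_rot: [155.7, -0.1, 89.6]
wrist_force: [-0.2, -0.2, -0.3]
width: 43.0
gripper_force: 0.0
t: 5.75
position: [400.2, -24.3, 195.5]
tcp_rot: [155.4, 0.0, 89.6]
wrist_force: [0.8, -0.7, -0.4]
width: 42.5
gripper_force: 0.0
(272, 228, 75, 71) 3640.0
((309.04022216796875, 261.12908935546875), 37.359222412109375) [522.96332171 -24.68944402  55.        ]
((309.02398681640625, 261.5534362792969), (73.16262817382812, 74.5972900390625), 86.00761413574219) [522.2187932  -24.67516404  55.        ]
1 (array([ 0.0441,  0.0565, -0.1239]), array([24.43,  1.85, -8.66])) (array([0.1037, 0.1818, 0.042 ]), array([24.43,  1.85, -8.66]))
-1 (array([ 0.0441,  0.0565, -0.1239]), array([  2.76, -36.33, 167.49])) (array([0.1037, 0.1818, 0.042 ]), array([  2.76, -36.33, 167.49]))
[ 0.14608303 -0.98927233  0.        ]
```

The bowl is within 1 mm of the drop spot. Going above the tap start with the fingers shut.

```bash
python3 -m creep '[{"dx":0.01,"dy":0.015,"dz":-0.01,"rx":4,"ry":0.3,"rz":-1.4},{"dx":0.03,"dy":0.05,"dz":-0.01,"rx":8,"ry":0.6,"rz":-2.9},{"dx":0.055,"dy":0.09,"dz":0,"rx":12,"ry":0.9,"rz":-4.3},{"dx":0.08,"dy":0.13,"dz":0.02,"rx":16,"ry":1.2,"rz":-5.8},{"dx":0.1,"dy":0.165,"dz":0.035,"rx":20,"ry":1.5,"rz":-7.2},{"dx":0.104,"dy":0.182,"dz":0.042,"rx":24.4,"ry":1.85,"rz":-8.7},{"dx":0.104,"dy":0.182,"dz":0.042,"rx":24.4,"ry":1.85,"rz":-8.7}]' -1
python3 - <<'E'
from h import *
yaw=np.radians(8.4); u=np.array([np.sin(yaw),-np.cos(yaw),0]); L=np.array([591.4,23.0,143])
print(rel(L-u*56,frame([0,0,-1],[np.cos(yaw),np.sin(yaw),0])))
E
```

```text
t: 6.68
position: [584.3, 79.5, 225.0]
tcp_rot: [-179.6, -0.1, 98.5]
wrist_force: [-0.2, 0.5, 0.0]
width: 0.2
gripper_force: 0.0
(array([-0.001 , -0.0006,  0.082 ]), array([-0.45, -0.08,  0.1 ]))
```

```bash
python3 -m creep '[{"dx":-0.001,"dy":0,"dz":0.025,"rx":-0.4,"ry":0,"rz":0},{"dx":-0.001,"dy":0,"dz":0.055,"rx":-0.4,"ry":0,"rz":0},{"dx":-0.001,"dy":0,"dz":0.082,"rx":-0.4,"ry":0,"rz":0},{"dx":-0.001,"dy":0,"dz":0.082,"rx":-0.4,"ry":0,"rz":0}]'
python3 - <<'E'
from h import *
s=ctrl.grab_frame('side')[:,:,::-1];t=ctrl.grab_frame('top')[:,:,::-1]
cv2.imwrite('pics/s5.png',np.hstack([cv2.resize(s[140:340,220:420],(400,400)),cv2.resize(t[120:320,200:400],(400,400))]))
E
```

```text
t: 7.18
position: [579.3, 77.8, 145.1]
tcp_rot: [-180.0, -0.1, 98.4]
wrist_force: [0.3, 0.4, 0.1]
width: 0.1
gripper_force: 0.0
```

View pics/s5.png

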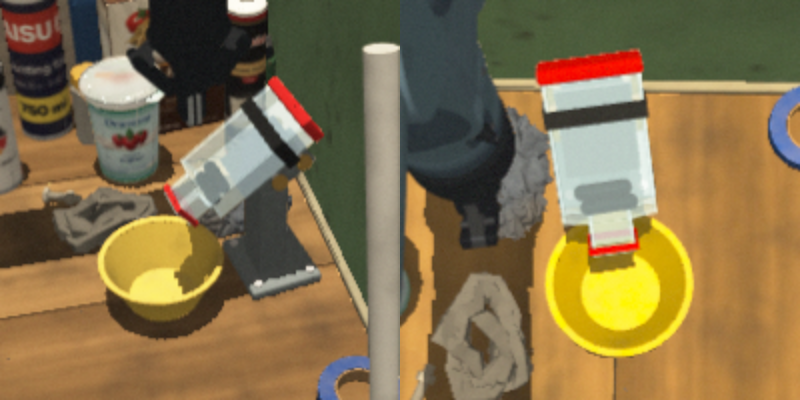

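The shut fingers are left of the bottle at mid-body height, the pins are still across the neck, and the bowl is in place. Tapping.

```bash
python3 -m creep '[{"dx":-0.028,"dy":0.002,"dz":0,"rx":0,"ry":0,"rz":0},{"dx":-0.056,"dy":0.002,"dz":0,"rx":0,"ry":0,"rz":0},{"dx":-0.028,"dy":0.002,"dz":0,"rx":0,"ry":0,"rz":0},{"dx":0,"dy":0,"dz":0,"rx":0,"ry":0,"rz":0},{"dx":0,"dy":0,"dz":0,"rx":0,"ry":0,"rz":0},{"dx":0,"dy":0,"dz":0,"rx":0,"ry":0,"rz":0},{"dx":0,"dy":0,"dz":0,"rx":0,"ry":0,"rz":0},{"dx":0,"dy":0,"dz":0,"rx":0,"ry":0,"rz":0}]'
python3 - <<'E'
from h import *
s=ctrl.grab_frame('side')[:,:,::-1];t=ctrl.grab_frame('top')[:,:,::-1]
cv2.imwrite('pics/s6.png',np.hstack([cv2.resize(s[140:340,220:420],(400,400)),cv2.resize(t[120:320,200:400],(400,400))]))
E
```

```text
t: 8.28
position: [583.2, 77.4, 148.2]
tcp_rot: [179.7, -0.0, 98.4]
wrist_force: [-0.5, 0.3, 0.4]
width: -0.0
gripper_force: 0.0
```

View pics/s6.png

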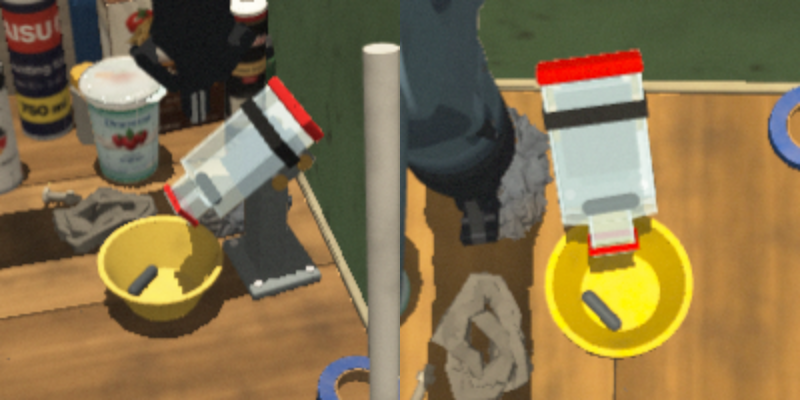

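One pin is in the bowl at crop (600,310) and the other is still across the neck at (610,203). Tapping again, this time checking with dark-pixel blobs inside the bowl and the bottle.

```bash
python3 -m creep '[{"dx":-0.028,"dy":0,"dz":0.002,"rx":0,"ry":0,"rz":0},{"dx":-0.056,"dy":0,"dz":0.004,"rx":0,"ry":0,"rz":0},{"dx":-0.028,"dy":0,"dz":0.003,"rx":0,"ry":0,"rz":0},{"dx":0,"dy":0,"dz":0.003,"rx":0,"ry":0,"rz":0},{"dx":0,"dy":0,"dz":0.003,"rx":0,"ry":0,"rz":0},{"dx":0,"dy":0,"dz":0.003,"rx":0,"ry":0,"rz":0},{"dx":0,"dy":0,"dz":0.003,"rx":0,"ry":0,"rz":0},{"dx":0,"dy":0,"dz":0.003,"rx":0,"ry":0,"rz":0}]'
cat > chk.py <<'E'
from h import *
import sys
new=ctrl.grab_frame('top')[:,:,::-1].copy(); cv2.imwrite(f'pics/t_{sys.argv[1]}.png',new)
s=ctrl.grab_frame('side')[:,:,::-1].copy(); cv2.imwrite(f'pics/sd_{sys.argv[1]}.png',s)
old=cv2.resize(cv2.imread('pics/s6.png')[:,400:],(200,200),interpolation=cv2.INTER_AREA)
h=lambda im:cv2.cvtColor(im,cv2.COLOR_BGR2HSV)
for nm,im in(('s6',old),('now',new[120:320,200:400])):
    H=h(im); m=cv2.inRange(H,(0,0,0),(180,110,130))
    y=m[125:175,75:145]; b=H[88:108,85:122,2]
    print(nm,'bowl dark',cv2.countNonZero(y),[(cv2.contourArea(c),cv2.boundingRect(c)) for c in cv2.findContours(y,0,1)[0]],'bottle min/dark',b.min(),int((b<165).sum()))
E
python3 chk.py 1
```

```text
t: 9.38
position: [583.2, 77.4, 145.1]
tcp_rot: [179.7, -0.0, 98.4]
wrist_force: [-0.4, 0.2, 0.1]
width: 0.2
gripper_force: 0.0
s6 bowl dark 135 [(112.5, (16, 21, 19, 19))] bottle min/dark 146 184
now bowl dark 287 [(119.5, (25, 29, 24, 9)), (118.5, (19, 7, 7, 24))] bottle min/dark 182 0
```

Two pin blobs now show in the bowl and the bottle is empty. Backing off and up for a last look.

```bash
python3 -m creep '[{"dx":0.005,"dy":0,"dz":-0.03,"rx":0,"ry":0,"rz":0},{"dx":0.01,"dy":0,"dz":-0.07,"rx":0,"ry":0,"rz":0},{"dx":0.01,"dy":0,"dz":-0.11,"rx":0,"ry":0,"rz":0},{"dx":0.01,"dy":0,"dz":-0.13,"rx":0,"ry":0,"rz":0},{"dx":0.01,"dy":0,"dz":-0.13,"rx":0,"ry":0,"rz":0},{"dx":0.01,"dy":0,"dz":-0.13,"rx":0,"ry":0,"rz":0}]'
python3 chk.py 2; python3 -c "
from h import *
s=cv2.imread('pics/sd_2.png');t=cv2.imread('pics/t_2.png')
cv2.imwrite('pics/f.png',np.hstack([cv2.resize(s[160:360,220:420],(400,400)),cv2.resize(t[140:340,180:430],(400,320),interpolation=3)[:, :].copy() if 0 else cv2.resize(t[130:360,200:430],(400,400))]))"
```

```text
t: 10.22
position: [580.5, 87.7, 273.9]
tcp_rot: [179.8, -0.1, 98.4]
wrist_force: [-0.0, 0.5, 0.1]
width: 0.2
gripper_force: 0.0
s6 bowl dark 135 [(112.5, (16, 21, 19, 19))] bottle min/dark 146 184
now bowl dark 254 [(118.5, (25, 29, 24, 9)), (113.0, (19, 7, 7, 24))] bottle min/dark 192 0
```

View pics/f.png

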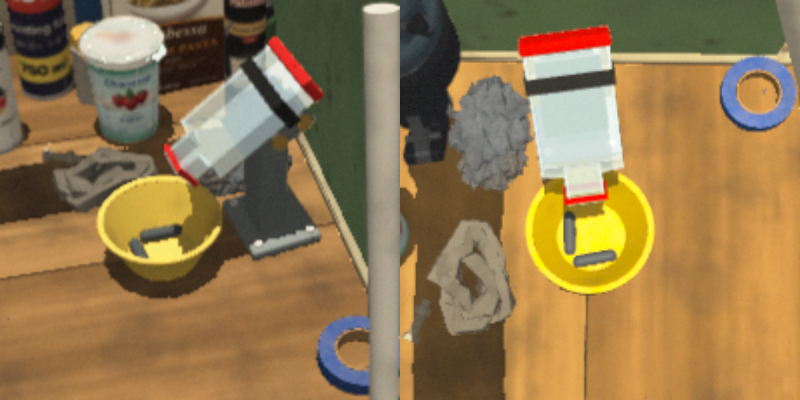

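Both pins lie in the bowl (crop (570,232) and (595,258)), the bottle is empty, the bowl is under the mouth, and the tape and bolt have not moved.

```bash
python3 -c "
from workcell import ctrl
print(ctrl.sign_off())"
```

```text
the job is handed in; nothing more can be done
None
```

The job is handed in: both pins dropped into the bowl after two taps, the bowl stands under the bottle's mouth, and the tape roll and bolt were left alone (about 10 s of the 45 s used).

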